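# Sweep the loose copier parts into the open-fronted tray

### The job

Three loose copier parts lie on the shop counter: a round feed wheel, a shaft collar and a six-sided nut. With the closed fingers, sweep all three across the counter, through the open side of the low three-sided tray, until each is wholly inside it, then draw the hand clear. Only push them along the counter, never lift them, and leave the other things on the counter where they stand.

Things in the scene. Friction and masses are not known exactly. Their poses are not given: they have to be found in the camera images.
- tray: Low three-sided aluminium tray fixed to the counter; floor sheet flush with the counter. Inside 180 mm wide (its x), 120 mm deep (its y); walls 6 mm thick, 25 mm high on the +y, -x and +x sides; the -y side is the open mouth. Origin at counter height, centre of the inside: mouth line at y = -60 mm, back wall at y = +60 mm. The mouth faces world -y, give or take 0.3 rad.
- wheel_mid (a point): Centre, half-way up, of the round feed wheel: solid black rubber disc 42 mm across and 20 mm high, small grey hub, lying flat and loose on the counter, about 50 g.
- collar_mid (a point): Centre, half-way up, of the shaft collar: dark steel ring 40 mm outside, 20 mm bore, 18 mm high, lying flat and loose on the counter, about 90 g.
- hexnut_mid (a point): Centre, half-way up, of the six-sided nut: dark steel hexagon 40 mm across flats (46 mm across corners), 20 mm high, lying flat and loose on the counter, about 120 g.
- stamp: Bystander: turned wooden hand stamp, standing, 30 mm base, 58 mm high. Origin under its centre.
- tape: Bystander: empty cardboard tape core lying flat, 44 mm across, 19 mm high. Origin under its centre.
- pot: Bystander: small white closed pot, 40 mm across, 34 mm high. Origin under its centre.
- stapler: Bystander: black stapler, 125 mm long (its x), 34 mm wide, 58 mm high. Origin under its centre.
- pump: Bystander: white bottle, 60 mm across, 130 mm high, at the back. Origin under its centre.
- mug: Bystander: blue handleless mug, 74 mm across, 80 mm high, at the back. Origin under its centre.
- calculator: Bystander: flat black calculator, 70 (its x) by 120 mm, 16 mm high. Origin under its centre.
Mind the look-alikes: they are no part of the job. What is shaped like the part that bears collar_mid but red is not meant.

How it is judged:
By the outcome, as a careful person would: the job done as asked, in the order asked, and still so for the second after the job is handed in, with the robot touching nothing.
It also fails if it takes over 72 s, if anything falls off the work surface, if the arm or the gripper's body presses on something with over 40 N, if the wrist force passes 120 N, or if a joint passes its speed limit or range.

### The arm

A 6-joint arm with a two-finger parallel gripper is mounted at the origin on the work surface. World frame = base frame: x ahead of the robot, y to its left, z up, the work surface at z = 0. Lengths are in mm, angles in rad, forces in N, time in s.
With the tool pointing down it reaches from about 350 to 975 mm from the base axis. Payload 7.1 kg.
Tool frame: the origin (TCP) lies at the very end of the fingers, on their centre line; the grasp point (between the pads) lies 19 mm behind it; x points along the fingers, z is the direction in which the jaws open and shut, and the axes are right-handed (so a half turn about x gives the same grasp; the last joint's range is limited). The gripper opens to 88 mm and grips with 3 to 60 N. Pads are 20 mm wide; open, the fingers measure 115 mm over their backs; the gripper's body (75 mm by 178 mm) begins 61 mm behind the grasp point.
Start: joints at [-0.019, 0.423, 1.63, -0, 1.089, -0.019], TCP at [624.984, 0.026, 222.675] pointing down, gripper open.
Joint ranges: [-3, 3], [-0.9, 2.11], [0.09, 2.58], [-1.31, 4.45], [0.11, 2.69], [-2.54, 2.54]. Speed limits (rad/s): [2.39, 2.39, 3.01, 3.14, 3.14, 3.14].

### API

Orientations are given as a rotation vector (axis times angle).
In Python, from workcell import * gives the robot as it stands.
- The arm moves only by the shell command python3 -m crank 'ROWS'. ROWS is JSON, a list of rows, each a list of 3 entries, a list of its own where there are three numbers: the shift along the tool's x, y, z in cm, then the turn, a rotation vector about the tool's x, y, z in degrees, then the finger opening in cm, from 0 to 8.78. In form: [[[dx, dy, dz], [rx, ry, rz], claw], ...]. A call has 1 to 5 rows; each row shifts and turns the commanded pose from where the row before left it, along the tool's axes as they then stand; what a row does not reach is not made up. A row lasts 1/8 s, in which the tool goes at most 62.5 mm and 10.7 degrees, less where a joint would pass 70% of its speed; a pose out of reach is approached as far as the arm can. A call with a gripper value outside its range is refused whole. The fingers move at their own pace and stop on an object; the grip force is fixed at half the most. Time passes only in rows, so rows that do not move let the fingers close. It gives the time, the measured TCP pose, the force and the opening at its end, in the units of the state.
- get_obs(): the state, without advancing time (a new reading comes with each control period).
- get_image(name): name is "scene" or "side" or "wrist"; returns a dict with "pixels" (480x640x3 uint8, red, green, blue), "mtx" (3x3 intrinsics, pixels), "D" ([k1, k2, p1, p2, k3] as OpenCV has them; the pictures are not rectified), "view" (4x4, takes a point from world to camera coordinates). Camera axes: x right, y down, z forward; pixel columns grow to the right and rows downward; lengths in mm; the calibration is good to about 2 mm. A picture is of the moment at which its call begins. There is no depth.
- close_job(): hands the job in, once; it reports no verdict.
The state is a dict: "t": time; "qpos": joint angles; "qvel": joint speeds; "joint_torque": joint torques, N m; "ee_pos": TCP position; "orientation": TCP orientation; "ft_force": force on the tool from outside, world axes, zero at the start; "moment": the same for the moment, N m; "width": finger opening in mm.
Only numpy, scipy, OpenCV 4.12 (cv2) and the standard library are available. Lean on these libraries where they do the work, as an engineer would, in place of code of your own. Each camera call takes 0.05 s, during which the arm holds its last target.

## Working session

There is one attempt and no reset: what is moved stays moved. The work goes in short steps, Python scripts to look and compute and a shell command to move; the robot and the scene stay as the last step left them, time stands still between calls to the robot, and variables do not carry over. Pictures are saved under pics/ and viewed, and the job is handed in when it is done.

```bash
mkdir -p pics; ls; python3 - <<'E'
from workcell import *
import cv2
print(get_obs())
for n in ["scene","side","wrist"]:
    im=get_image(n); cv2.imwrite(f"pics/{n}0.png",im["pixels"][:,:,::-1]); print(n,im["mtx"].tolist(),im["D"],im["view"].round(3).tolist())
E
```

```text
pics
{'t': 0.0, 'qpos': array([-1.89830143e-02,  4.23823665e-01,  1.63066392e+00, -8.63066025e-06,
        1.08860842e+00, -1.90052649e-02]), 'qvel': array([-0.00023121,  0.00136176, -0.0008423 ,  0.00056956, -0.00117011,
        0.00069751]), 'joint_torque': array([ 1.28069914e-03, -5.44622147e+01, -2.73670936e+01,  6.42951974e-02,
        2.27214623e-02, -1.51321510e-04]), 'ee_pos': array([6.24455041e+02, 4.43132333e-02, 2.21922670e+02]), 'orientation': array([-4.20091516e-06,  1.57229955e+00,  3.70543679e-05]), 'ft_force': array([ 0.0577705 , -0.23114874, -0.29897051]), 'moment': array([-0.01264379,  0.06042806, -0.02237876]), 'width': 87.84547252304414}
scene [[471.4053426853573, 0.0, 325.43371264738585], [0.0, 471.4053426853573, 234.3838148898517], [0.0, 0.0, 1.0]] [-0.09178421  0.          0.          0.          0.        ] [[0.74, 0.672, 0.023, -354.124], [0.431, -0.448, -0.784, -239.978], [-0.517, 0.59, -0.621, 1359.043], [0.0, 0.0, 0.0, 1.0]]
side [[605.9144390361279, 0.0, 328.07309932308067], [0.0, 605.9144390361279, 244.09665185745806], [0.0, 0.0, 1.0]] [-0.08496071  0.          0.          0.          0.        ] [[0.944, -0.331, 0.01, -560.127], [-0.229, -0.676, -0.7, 112.027], [0.239, 0.658, -0.714, 1084.244], [0.0, 0.0, 0.0, 1.0]]
wrist [[390.7426035146741, 0.0, 318.08420160751155], [0.0, 390.7426035146741, 235.54105070667453], [0.0, 0.0, 1.0]] [0.00820328 0.         0.         0.         0.        ] [[1.0, 0.001, -0.001, -625.304], [0.001, -0.953, 0.305, -38.767], [-0.001, -0.305, -0.953, 391.283], [0.0, 0.0, 0.0, 1.0]]
```

View pics/scene0.png

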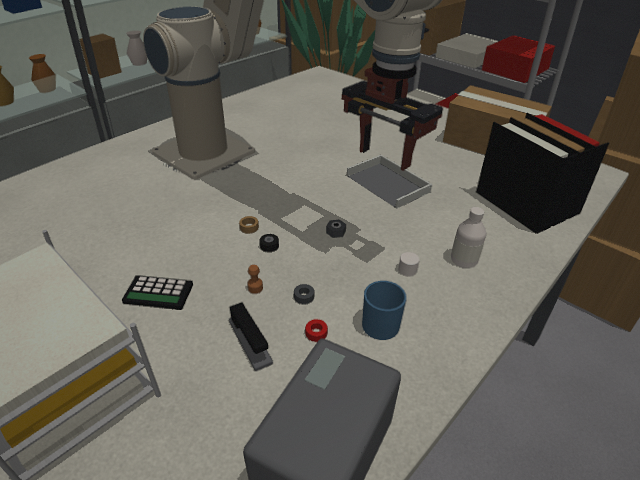

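View pics/side0.png

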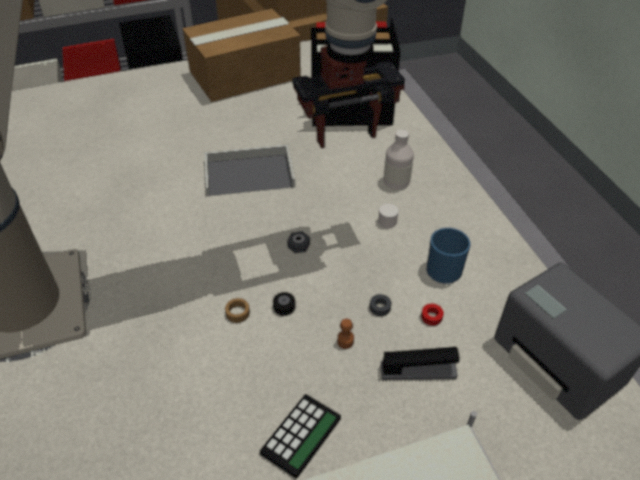

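View pics/wrist0.png

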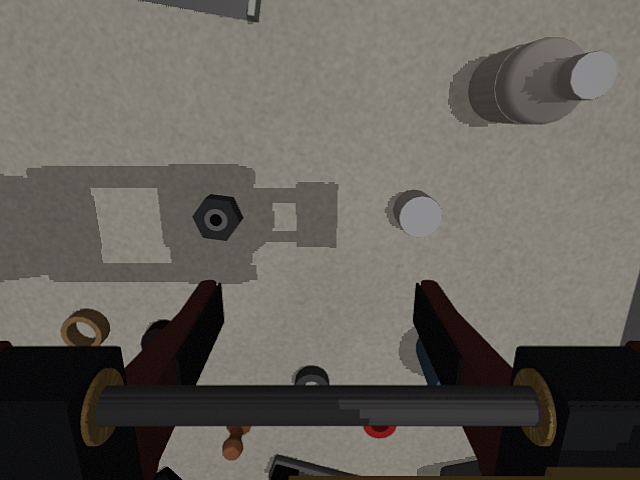

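The scene picture shows the tape core (249,225), wheel (269,242), nut (336,228), collar (304,293), red ring (316,330), stamp (255,280), pot (408,264) and tray (389,181). In the side picture the nut is at (299,241), the wheel at (284,303), the collar at (380,304), the red decoy at (432,314) and the tape at (237,309).
- Wheel lookalikes: dark disc (269,242), tape (249,225).
- Collar lookalikes: grey ring (304,293), red ring (316,330), tape (249,225).
- Nut: dark hexagon (336,228).

Next I check these in close crops.

```bash
python3 - <<'E'
import cv2,numpy as np
a=cv2.imread("pics/scene0.png")[140:350,220:440]; b=cv2.imread("pics/side0.png")[130:360,190:460]
cv2.imwrite("pics/c1.png",cv2.resize(a,None,fx=3.6,fy=2.8*1.0 if 0 else 2.8,interpolation=cv2.INTER_CUBIC)) if 0 else cv2.imwrite("pics/c1.png",cv2.resize(a,None,fx=2.8,fy=2.8,interpolation=cv2.INTER_CUBIC))
cv2.imwrite("pics/c2.png",cv2.resize(b,None,fx=2.6,fy=2.6,interpolation=cv2.INTER_CUBIC))
E
```

```text
(no output)
```

View pics/c1.png

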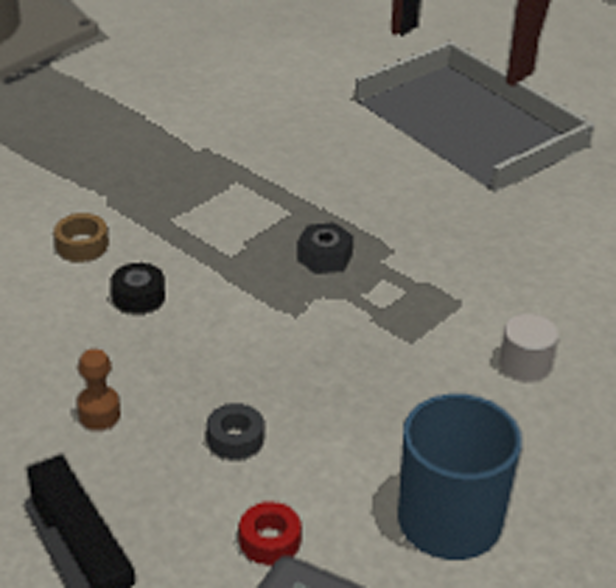

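View pics/c2.png

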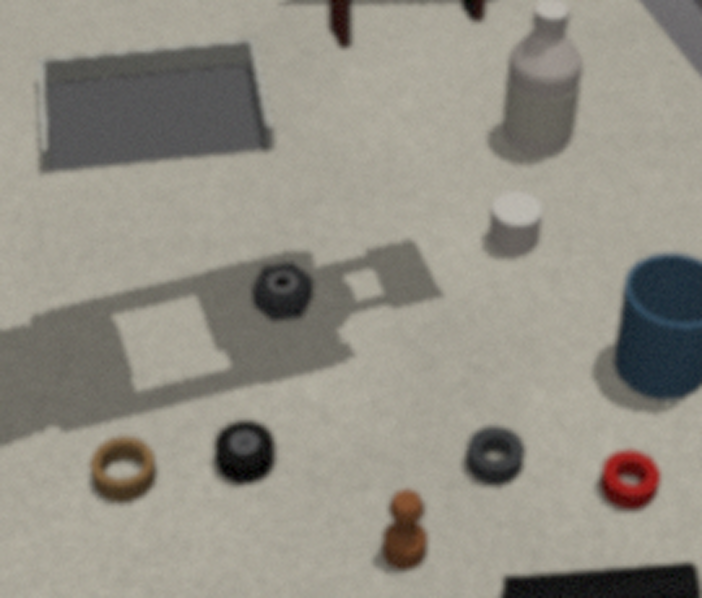

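The crops confirm the wheel (black disc, grey hub), the collar (dark grey ring, with the red one beside it as decoy) and the nut (dark hexagon). Next I triangulate them.

```bash
cat > h.py <<'E'
import cv2,numpy as np
def ray(im,uv):
    p=cv2.undistortPoints(np.array([[uv]],float),np.array(im["mtx"]),np.array(im["D"]))[0,0]
    V=np.array(im["view"]);R=V[:3,:3];t=V[:3,3]
    return -R.T@t, R.T@np.array([p[0],p[1],1])
def onz(im,uv,z):
    c,d=ray(im,uv); return (c+d*(z-c[2])/d[2])[:2]
def proj(im,P):
    V=np.array(im["view"]);P=np.atleast_2d(P).astype(float)
    return cv2.projectPoints(P,cv2.Rodrigues(V[:3,:3])[0],V[:3,3],np.array(im["mtx"]),np.array(im["D"]))[0][:,0]
E
python3 - <<'E'
from workcell import *
from h import *
S=get_image("scene");D=get_image("side")
pts={"wheel":((138,278),(244,441),20),"nut":((325,238),(282,282),20),"collar":((236,425),(495,452),18),"red":((270,528),(630,475),18),
"tape":((81,230),(123,462),19),"pot":((530,333),(516,210),34),"stamp":((98,415),(404,550),5),"mug":((462,440),(680,290),80),
"mouthL":((356,101),(43,170),0),"mouthR":((493,188),(270,151),0),"backL_top":((450,46),(45,62),25),"backR_top":((590,128),(249,44),25),"pumpTop":(None,(552,10),130)}
for k,(a,b,z) in pts.items():
    A=onz(S,(220+a[0]/2.8,140+a[1]/2.8),z) if a else None
    B=onz(D,(190+b[0]/2.6,130+b[1]/2.6),z)
    print(k,None if A is None else A.round(1),B.round(1))
E
```

```text
wheel [ 455.8 -156.4] [ 455.4 -155.7]
nut [526.3 -17.5] [526.  -17.3]
collar [ 620.  -216.5] [ 615.1 -218.7]
red [ 699.  -266.9] [ 694.  -266.9]
tape [ 375.8 -145.8] [ 372.8 -146.1]
pot [720.9 -13.9] [717.7 -13.6]
stamp [ 534.2 -267.1] [ 531.6 -266.1]
mug [ 772.5 -174.1] [ 770.4 -171.8]
mouthL [387.1 187.8] [382.9 191.1]
mouthR [568.2 160.6] [568.3 153.6]
backL_top [411.9 301.7] [410.  302.7]
backR_top [595.3 270. ] [585.5 270.3]
pumpTop None [789.6  99.7]
```

```bash
python3 - <<'E'
import cv2,numpy as np
a=cv2.imread("pics/scene0.png")[150:210,340:436]; b=cv2.imread("pics/side0.png")[140:198,198:298]
a=cv2.resize(a,(768,480),interpolation=cv2.INTER_CUBIC); b=cv2.resize(b,(800,464),interpolation=cv2.INTER_CUBIC)
cv2.imwrite("pics/t1.png",a);cv2.imwrite("pics/t2.png",b)
E
```

```text
(no output)
```

View pics/t1.png

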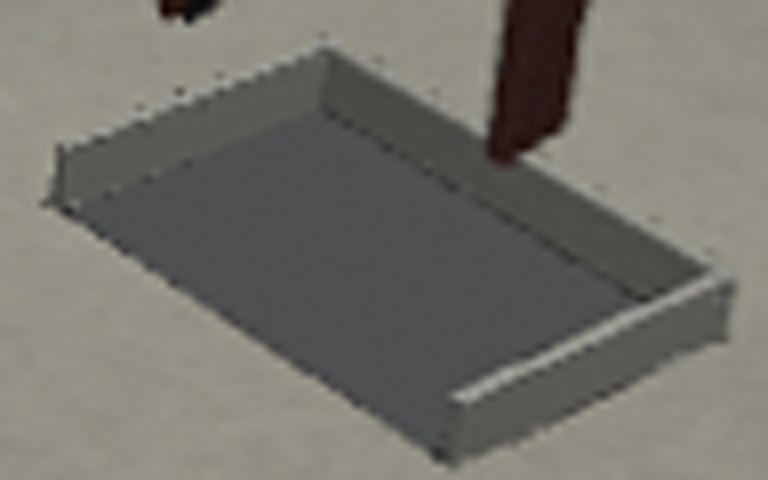

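View pics/t2.png

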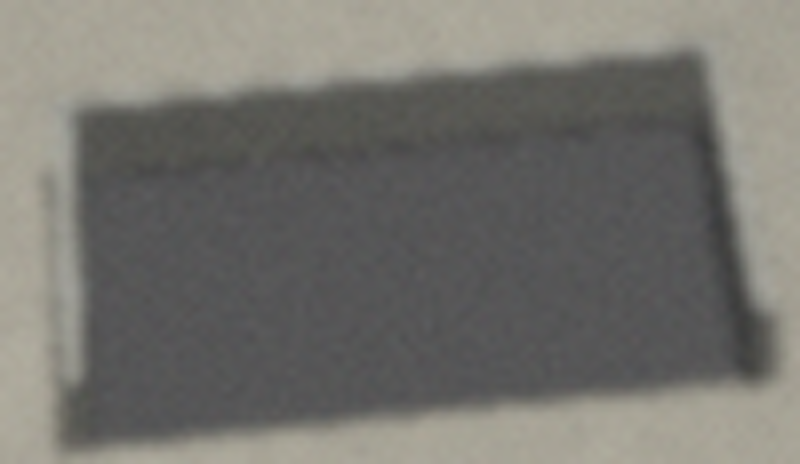

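```bash
python3 - <<'E'
from workcell import *
from h import *
from scipy.optimize import least_squares
S=get_image("scene");D=get_image("side")
s=lambda u,v:(340+u/8-.5,150+v/8-.5); d=lambda u,v:(198+u/8-.5,140+v/8-.5)
obs=[(S,(-90,60,0),s(322,112)),(S,(90,60,0),s(650,300)) ,(S,(-96,-60,0),s(50,204)),(S,(96,-60,0),s(452,464)),(S,(96,66,25),s(732,285)),(S,(96,66,0),s(727,340)),(S,(-90,60,25),s(326,48)),(S,(90,-60,25),s(456,402)),
(D,(90,60,0),d(700,125)),(D,(-90,-60,0),d(90,443)),(D,(-96,-60,0),d(65,443)),(D,(96,-60,0),d(765,378)),(D,(-96,66,25),d(65,105)),(D,(96,66,25),d(700,48)),(D,(-90,60,25),d(80,115)),(D,(90,-60,0),d(742,378))]
obs=[o for o in obs if o is not obs[1]]
def f(p):
    c,n=np.cos(p[2]),np.sin(p[2]); r=[]
    for im,q,uv in obs:
        P=(p[0]+c*q[0]-n*q[1],p[1]+n*q[0]+c*q[1],q[2]); r+=list(proj(im,P)[0]-uv)
    return np.array(r)
R=least_squares(f,[490,230,-.17],loss='soft_l1'); print(R.x); print(f(R.x).reshape(-1,2).round(1).tolist())
c,n=np.cos(R.x[2]),np.sin(R.x[2])
for q in [(-90,-60),(90,-60),(90,60),(-90,60)]: print(q,(R.x[0]+c*q[0]-n*q[1],R.x[1]+n*q[0]+c*q[1]))
E
```

```text
[ 4.85846628e+02  2.32078314e+02 -1.74712060e-01]
[[0.0, -0.4], [0.1, -0.0], [-0.3, 0.7], [0.7, -1.5], [-0.2, -0.2], [0.3, -0.2], [-1.4, -1.1], [0.3, -0.7], [-0.2, 0.8], [0.1, 1.1], [1.1, 0.4], [-2.4, -0.9], [2.2, -1.6], [-1.6, -0.9], [1.2, 0.7]]
(-90, -60) (np.float64(386.7872561875278), np.float64(188.63592925365717))
(90, -60) (np.float64(564.0470497323338), np.float64(157.3475033991543))
(90, 60) (np.float64(584.9060003020024), np.float64(275.5206990956917))
(-90, 60) (np.float64(407.64620675719635), np.float64(306.8091249501946))
```

Tray pose: centre (486, 232), yaw −0.175. My plan is to push along tool y (world +y) with the closed fingers' side face at about z = 8 mm. The order is wheel to the left slot, nut to the middle, then collar to the right.

```bash
python3 -m crank '[[[0,-4.1,-3.3],[0,0,0],0],[[0,-4.1,-3.3],[0,0,0],0],[[0,-4.1,-3.3],[0,0,0],0],[[0,-4.1,-3.4],[0,0,0],0],[[0,-4.1,-3.4],[0,0,0],0]]'
```

```text
t: 0.98
ee_pos: [456.9, -206.1, 222.9]
orientation: [-0.0, 1.57, 0.0]
ft_force: [-0.0, -0.8, 0.3]
width: 41.2
```

```bash
python3 -m crank '[[[0,0,0],[-3.2,0,0],0],[[5,0,0],[0,0,0],0],[[5,0,0],[0,0,0],0],[[5,0,0],[0,0,0],0],[[2,0,0],[0,0,0],0]]'; python3 - <<'E'
from workcell import *
import cv2
for n in ["side","wrist"]:
    cv2.imwrite(f"pics/{n}1.png",get_image(n)["pixels"][:,:,::-1])
E
```

```text
t: 1.6
ee_pos: [456.5, -204.3, 50.1]
orientation: [-0.042, 1.574, 0.045]
ft_force: [-0.2, -0.7, -1.5]
width: 0.7
```

View pics/side1.png

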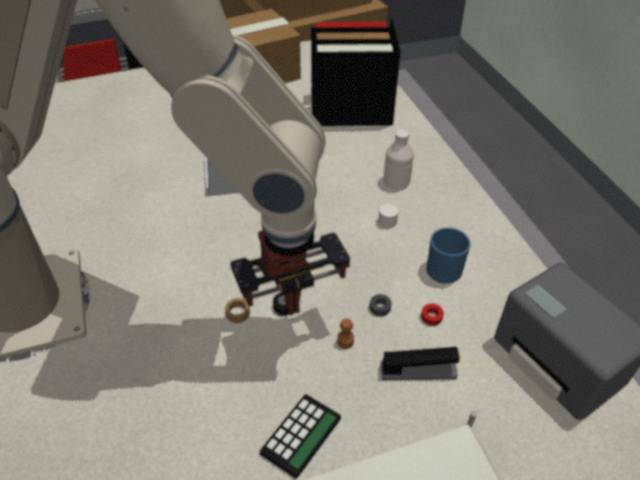

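View pics/wrist1.png

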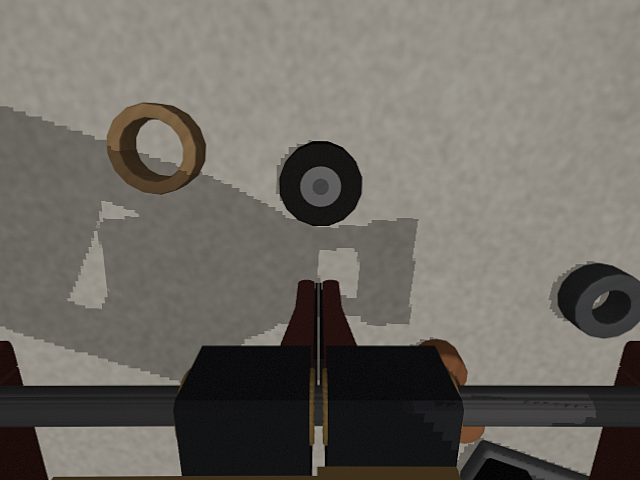

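The fingers are closed and in line with the wheel: wheel at (320,185), tips at (319,283). I lower the hand and start pushing.

```bash
python3 -m crank '[[[2.2,0,0],[0,0,0],0],[[2.0,0,0],[0,0,0],0],[[0,0.8,0],[0,0,0],0],[[0,0.8,0],[0,0,0],0],[[0,1.0,0],[0,0,0],0]]'; python3 -m crank '[[[0,1,0],[0,0,0],0],[[0,1.5,0],[0,0,0],0],[[0,1.5,0],[0,0,0],0],[[0,1.5,0],[0,0,0],0],[[0,1.5,0],[0,0,0],0]]'; python3 - <<'E'
from workcell import *
import cv2
for n in ["wrist"]:
    cv2.imwrite(f"pics/{n}2.png",get_image(n)["pixels"][:,:,::-1])
E
```

```text
t: 2.33
ee_pos: [457.3, -178.6, 11.8]
orientation: [-0.045, 1.569, 0.043]
ft_force: [0.7, -0.9, 0.1]
width: 0.9
t: 2.95
ee_pos: [452.5, -108.0, 10.6]
orientation: [-0.044, 1.571, 0.044]
ft_force: [-0.5, 0.1, 0.1]
width: 0.4
```

View pics/wrist2.png

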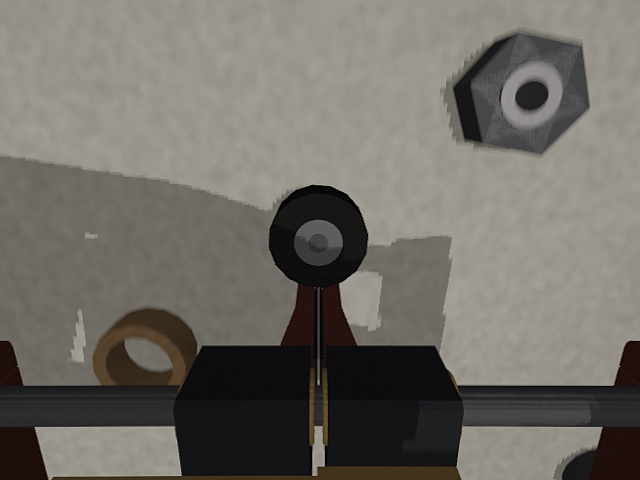

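```bash
python3 -m crank '[[[0.1,1.8,0],[0,0,0],0],[[0.1,2,0],[0,0,0],0],[[0,2,0],[0,0,0],0],[[0,2,0],[0,0,0],0],[[0,2,0],[0,0,0],0]]'; python3 -m crank '[[[0,2,0],[0,0,0],0],[[0,2,0],[0,0,0],0],[[0,2,0],[0,0,0],0],[[0,2,0],[0,0,0],0],[[0,2,0],[0,0,0],0]]'; python3 - <<'E'
from workcell import *
import cv2
for n in ["wrist"]:
    cv2.imwrite(f"pics/{n}3.png",get_image(n)["pixels"][:,:,::-1])
E
```

```text
t: 3.62
ee_pos: [446.9, -10.1, 8.5]
orientation: [-0.044, 1.571, 0.044]
ft_force: [0.5, 0.1, 0.5]
width: 0.4
t: 4.25
ee_pos: [441.1, 89.7, 8.5]
orientation: [-0.044, 1.571, 0.044]
ft_force: [0.1, -0.0, -0.2]
width: -0.0
```

View pics/wrist3.png

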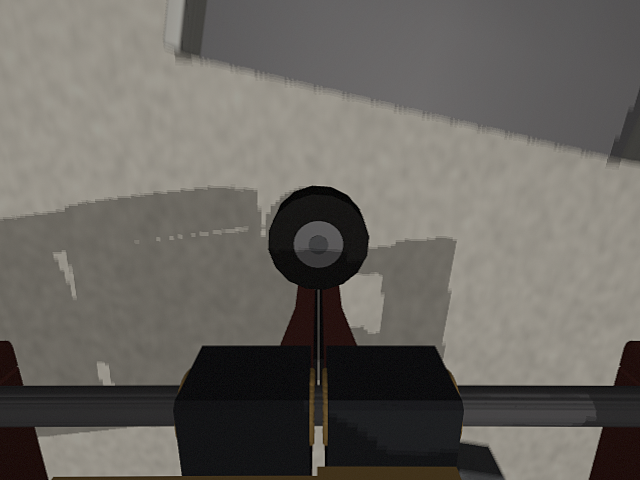

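```bash
python3 -m crank '[[[0,2,0],[0,0,0],0],[[0,2,0],[0,0,0],0],[[0,2,0],[0,0,0],0],[[0,2,0],[0,0,0],0],[[0,2,0],[0,0,0],0]]'; python3 -m crank '[[[0,1.5,0],[0,0,0],0],[[0,1.2,0],[0,0,0],0],[[0,0.8,0],[0,0,0],0],[[0,0.5,0],[0,0,0],0],[[0,0.3,0],[0,0,0],0]]'; python3 - <<'E'
from workcell import *
import cv2
for n in ["wrist"]:
    cv2.imwrite(f"pics/{n}4.png",get_image(n)["pixels"][:,:,::-1])
E
```

```text
t: 4.92
ee_pos: [435.6, 189.0, 8.6]
orientation: [-0.044, 1.571, 0.044]
ft_force: [0.6, -1.2, -0.1]
width: 0.1
t: 5.55
ee_pos: [433.6, 231.4, 8.7]
orientation: [-0.044, 1.57, 0.044]
ft_force: [1.0, 0.1, -0.2]
width: 0.6
```

View pics/wrist4.png

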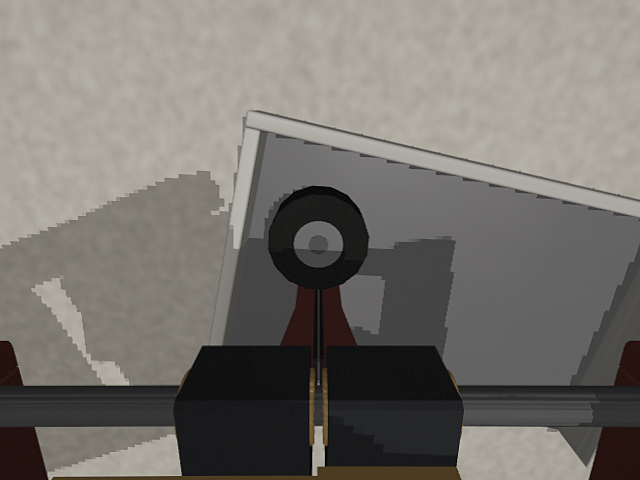

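The wheel (319,243) is inside the tray and clear of the walls. I back off, lift and go behind the nut.

```bash
python3 -m crank '[[[0,-1,0],[0,0,0],0],[[0,-1,0],[0,0,0],0],[[-5,0,0],[0,0,0],0],[[0,0,0],[-4.9,0,0],0],[[0,-5,1],[0,0,0],0]]'; python3 -m crank '[[[0,-5,1],[0,0,0],0],[[0,-5,1],[0,0,0],0],[[0,-5,1],[0,0,0],0],[[0,-4.5,0.9],[0,0,0],0],[[0,-4.4,0.9],[0,0,0],0]]'; python3 - <<'E'
from workcell import *
import cv2
for n in ["wrist"]:
    cv2.imwrite(f"pics/{n}5.png",get_image(n)["pixels"][:,:,::-1])
E
```

```text
t: 6.22
ee_pos: [452.1, 163.9, 59.5]
orientation: [-0.114, 1.566, 0.115]
ft_force: [0.1, -0.1, 0.9]
width: 0.6
t: 6.85
ee_pos: [532.6, -69.1, 58.7]
orientation: [-0.11, 1.568, 0.11]
ft_force: [0.8, 0.6, -0.2]
width: 0.4
```

View pics/wrist5.png

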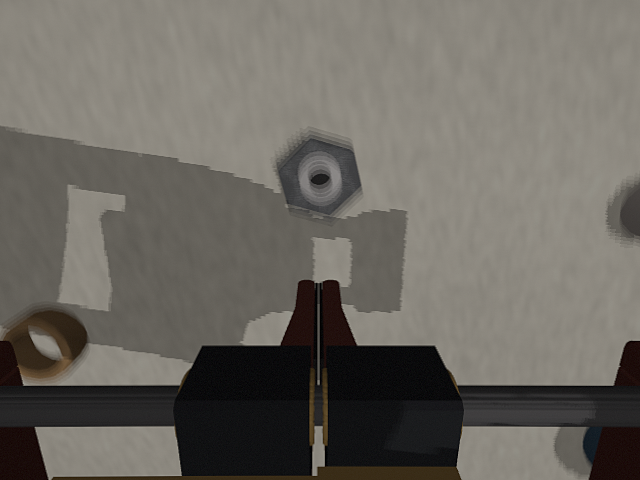

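The nut at (320,178) is straight ahead of the tips, turned about 12° relative to the finger face. I lower and push gently.

```bash
python3 -m crank '[[[2.5,0,0],[0,0,0],0],[[2.5,0,0],[0,0,0],0],[[0,0.8,0],[0,0,0],0],[[0,0.8,0],[0,0,0],0],[[0,0.8,0],[0,0,0],0]]'; python3 -m crank '[[[0,0.8,0],[0,0,0],0],[[0,1,0],[0,0,0],0],[[0,1,0],[0,0,0],0],[[0,1,0],[0,0,0],0],[[0,1,0],[0,0,0],0]]'; python3 - <<'E'
from workcell import *
import cv2
for n in ["wrist"]:
    cv2.imwrite(f"pics/{n}6.png",get_image(n)["pixels"][:,:,::-1])
E
```

```text
t: 7.52
ee_pos: [530.0, -42.2, 9.6]
orientation: [-0.112, 1.566, 0.111]
ft_force: [0.3, -0.3, -0.8]
width: 0.7
t: 8.15
ee_pos: [522.5, 5.4, 8.6]
orientation: [-0.111, 1.568, 0.111]
ft_force: [0.3, -0.9, -0.2]
width: 0.6
```

View pics/wrist6.png

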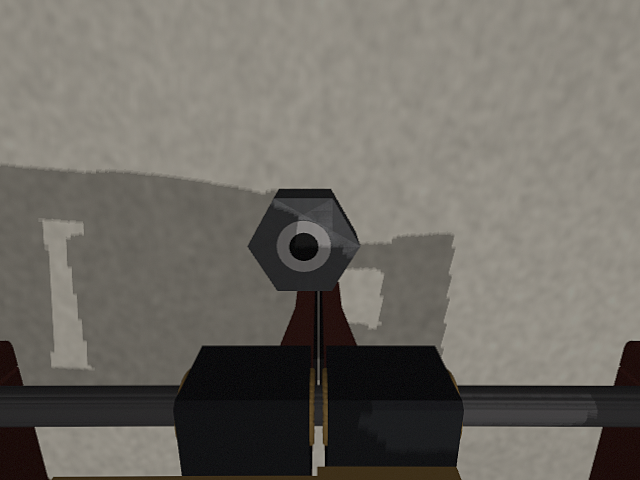

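The nut has squared up but sits about 6 mm left of the fingers' centre. I back off, shift over and carry on.

```bash
python3 -m crank '[[[0,-0.6,0],[0,0,0],0],[[0,0,-0.6],[0,0,0],0],[[0,0.6,0],[0,0,0],0],[[0,1,0],[0,0,0],0],[[0,1.5,0],[0,0,0],0]]'; python3 -m crank '[[[0,1.6,0],[0,0,0],0],[[0,1.6,0],[0,0,0],0],[[0,1.6,0],[0,0,0],0],[[0,1.6,0],[0,0,0],0],[[0,1.6,0],[0,0,0],0]]'; python3 - <<'E'
from workcell import *
import cv2
for n in ["wrist"]:
    cv2.imwrite(f"pics/{n}7.png",get_image(n)["pixels"][:,:,::-1])
E
```

```text
t: 8.82
ee_pos: [513.2, 29.3, 8.7]
orientation: [-0.111, 1.568, 0.111]
ft_force: [-0.2, -1.0, -0.3]
width: 0.2
t: 9.45
ee_pos: [501.8, 109.0, 8.7]
orientation: [-0.111, 1.568, 0.111]
ft_force: [-0.3, -0.5, -0.5]
width: 0.4
```

View pics/wrist7.png

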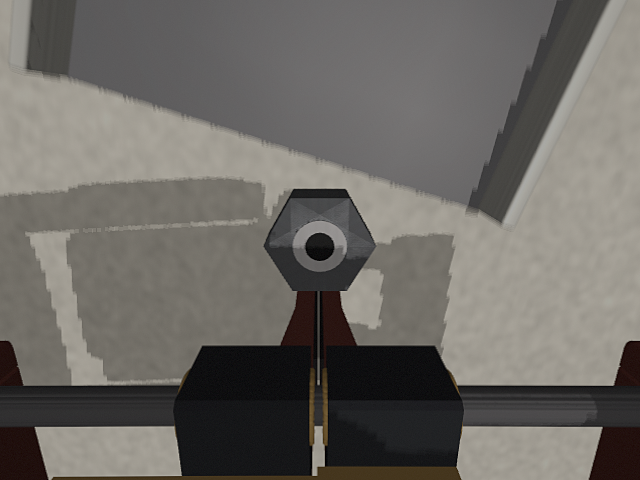

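```bash
python3 -m crank '[[[0,1.6,0],[0,0,0],0],[[0,1.6,0],[0,0,0],0],[[0,1.6,0],[0,0,0],0],[[0,1.6,0],[0,0,0],0],[[0,1.4,0],[0,0,0],0]]'; python3 -m crank '[[[0,1.2,0],[0,0,0],0],[[0,1,0],[0,0,0],0],[[0,0.7,0],[0,0,0],0],[[0,0.4,0],[0,0,0],0],[[0,0,0],[0,0,0],0]]'; python3 - <<'E'
from workcell import *
import cv2
for n in ["wrist"]:
    cv2.imwrite(f"pics/{n}8.png",get_image(n)["pixels"][:,:,::-1])
E
```

```text
t: 10.12
ee_pos: [490.8, 186.1, 8.7]
orientation: [-0.111, 1.568, 0.111]
ft_force: [0.2, -0.0, -0.1]
width: 0.2
t: 10.75
ee_pos: [486.3, 217.9, 8.7]
orientation: [-0.111, 1.568, 0.111]
ft_force: [-0.0, 0.3, 0.3]
width: 0.5
```

View pics/wrist8.png

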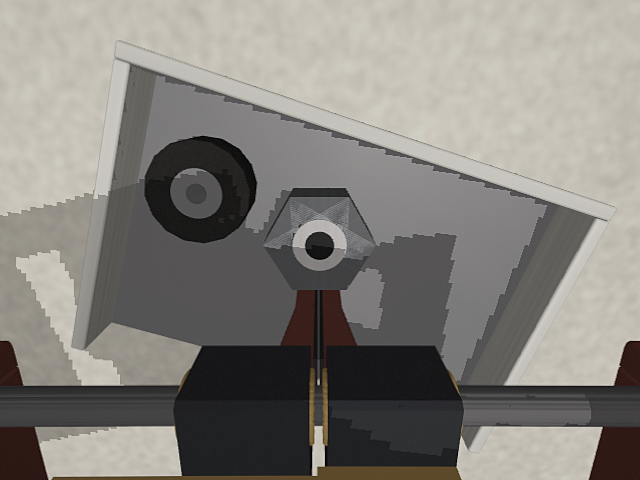

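The nut (319,245) and wheel (196,193) are both inside. Before the collar I check where the stapler is.

```bash
python3 - <<'E'
from h import *; from workcell import *
D=get_image("side")
for p in [(384,378),(456,377),(456,350),(384,352)]: print(onz(D,p,0).round())
E
```

```text
[ 567. -352.]
[ 680. -389.]
[ 705. -341.]
[ 587. -304.]
```

```bash
python3 -m crank '[[[0,-1,0],[0,0,0],0],[[0,-1.5,0],[0,0,0],0],[[-6,0,0],[0,0,0],0],[[0,-3,2],[-4.3,0,0],0],[[0,-5.5,2],[0,0,0],0]]'
```

```text
t: 11.48
ee_pos: [546.2, 115.8, 69.7]
orientation: [-0.172, 1.562, 0.172]
ft_force: [0.3, 1.3, -0.5]
width: 0.6
```

```bash
python3 -m crank '[[[0,-5.6,0],[0,0,0],0],[[0,-5.6,0],[0,0,0],0],[[0,-5.6,0],[0,0,0],0],[[0,-5.6,0],[0,0,0],0],[[0,-5.6,0],[0,0,0],0]]'; python3 -m crank '[[[0,-5.6,-0.1],[0,0,0],0],[[0,-5.4,-0.2],[0,0,0],0],[[0,0,0],[0,0,0],0],[[1,0,0],[0,0,0],0],[[0,0,0],[0,0,0],0]]';  python3 - <<'E'
from workcell import *
import cv2
for n in ["wrist","scene"]:
    cv2.imwrite(f"pics/{n}9.png",get_image(n)["pixels"][:,:,::-1])
E
```

```text
t: 12.1
ee_pos: [604.8, -159.9, 68.6]
orientation: [-0.169, 1.564, 0.169]
ft_force: [0.3, 0.1, 0.2]
width: 0.6
t: 12.72
ee_pos: [624.6, -263.5, 57.2]
orientation: [-0.169, 1.567, 0.172]
ft_force: [-0.9, -0.2, 0.5]
width: 0.8
```

View pics/wrist9.png

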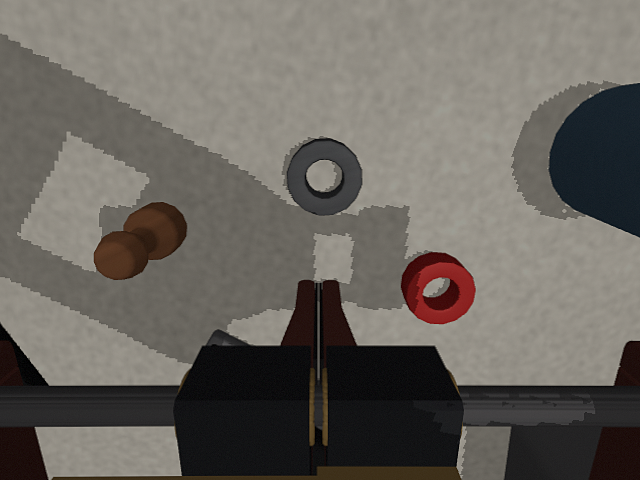

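View pics/scene9.png

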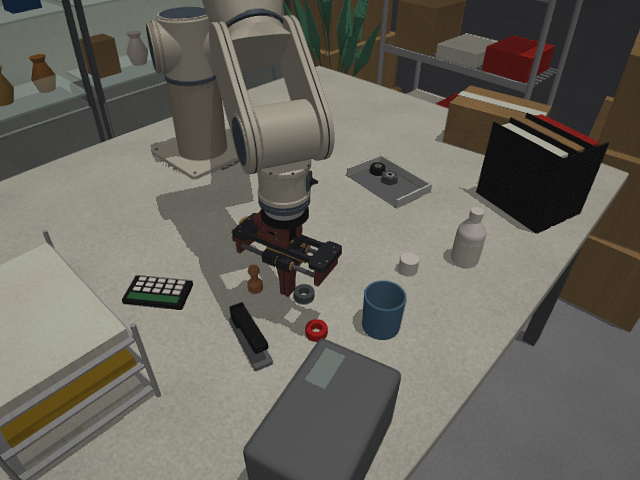

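The collar (323,176) is almost straight ahead, and the red decoy (438,288) is clear to the right. Before lowering, I check the height of the body's outer ends over the stamp.

```bash
python3 - <<'E'
from h import *; from workcell import *
S=get_image("scene"); uz=np.array([.976,.217,0]); T=np.array([624.6,-263.5,57.2])
for s in (-89,0,89):
  for z in (0,60,80,100): print(s,z,proj(S,T+s*uz+[0,0,z]).round(1).tolist())
im=cv2.imread("pics/scene9.png")[200:310,220:350]
cv2.imwrite("pics/c9.png",cv2.resize(im,None,fx=5,fy=5,interpolation=cv2.INTER_CUBIC))
E
```

```text
-89 0 [[247.9, 273.6]]
-89 60 [[245.2, 249.1]]
-89 80 [[244.3, 240.4]]
-89 100 [[243.3, 231.5]]
0 0 [[287.7, 291.2]]
0 60 [[286.8, 266.4]]
0 80 [[286.4, 257.7]]
0 100 [[286.1, 248.6]]
89 0 [[331.0, 310.2]]
89 60 [[332.1, 285.3]]
89 80 [[332.4, 276.5]]
89 100 [[332.8, 267.3]]
```

View pics/c9.png

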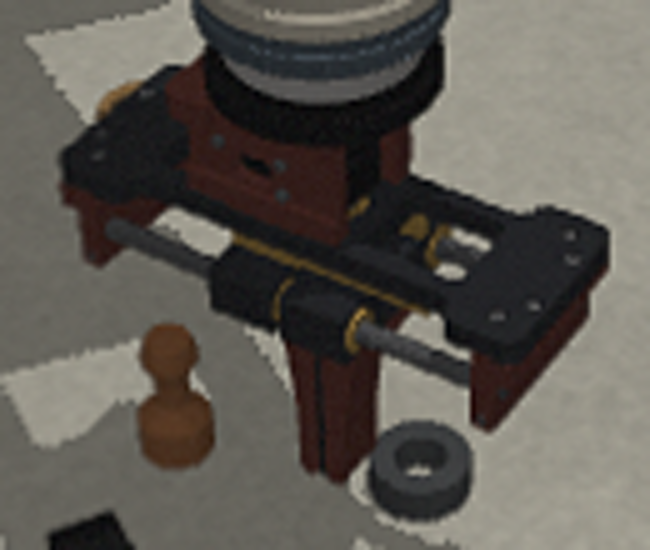

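The body's lower edge is about 80 mm above the tips, which leaves about 30 mm over the stamp. I lower and push.

```bash
python3 -m crank '[[[2.4,0,0.2],[0,0,0],0],[[2.4,0,0],[0,0,0],0],[[0,0.7,0],[0,0,0],0],[[0,0.8,0],[0,0,0],0],[[0,0.8,0],[0,0,0],0]]'; python3 -m crank '[[[0,1,0],[0,0,0],0],[[0,1.2,0],[0,0,0],0],[[0,1.5,0],[0,0,0],0],[[0,1.5,0],[0,0,0],0],[[0,1.5,0],[0,0,0],0]]';  python3 - <<'E'
from workcell import *
import cv2
for n in ["wrist"]:
    cv2.imwrite(f"pics/{n}10.png",get_image(n)["pixels"][:,:,::-1])
E
```

```text
t: 13.5
ee_pos: [623.3, -241.5, 11.2]
orientation: [-0.17, 1.563, 0.17]
ft_force: [0.7, -0.4, 0.4]
width: 0.7
t: 14.12
ee_pos: [608.4, -175.4, 10.7]
orientation: [-0.17, 1.564, 0.17]
ft_force: [-0.1, -1.2, 1.0]
width: 0.5
```

View pics/wrist10.png

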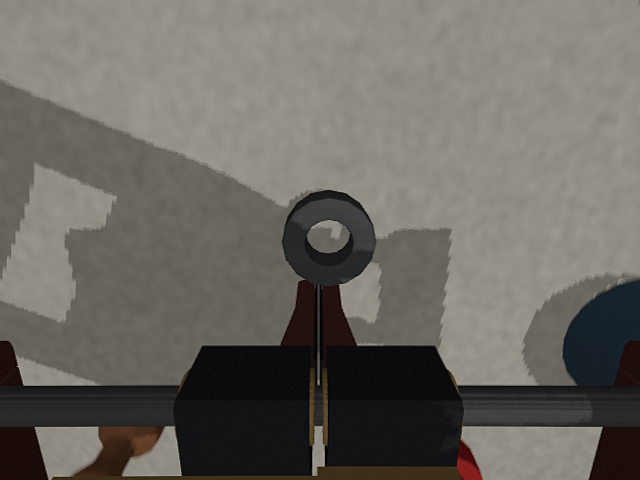

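```bash
python3 -m crank '[[[0.2,-0.7,0],[0,0,0],0],[[0,0,0.4],[-1.5,0,0],0],[[0,0.7,0],[0,0,0],0],[[0,1,0],[0,0,0],0],[[0,1.5,0],[0,0,0],0]]'; python3 -m crank '[[[0,1.6,0],[0,0,0],0],[[0,1.6,0],[0,0,0],0],[[0,1.6,0],[0,0,0],0],[[0,1.6,0],[0,0,0],0],[[0,1.6,0],[0,0,0],0]]';  python3 - <<'E'
from workcell import *
import cv2
for n in ["wrist"]:
    cv2.imwrite(f"pics/{n}11.png",get_image(n)["pixels"][:,:,::-1])
E
```

```text
t: 14.8
ee_pos: [606.0, -150.8, 8.6]
orientation: [-0.19, 1.563, 0.19]
ft_force: [-0.0, -0.2, -0.2]
width: 0.6
t: 15.42
ee_pos: [586.9, -72.7, 8.7]
orientation: [-0.191, 1.562, 0.191]
ft_force: [0.1, -0.9, -0.7]
width: 0.5
```

View pics/wrist11.png

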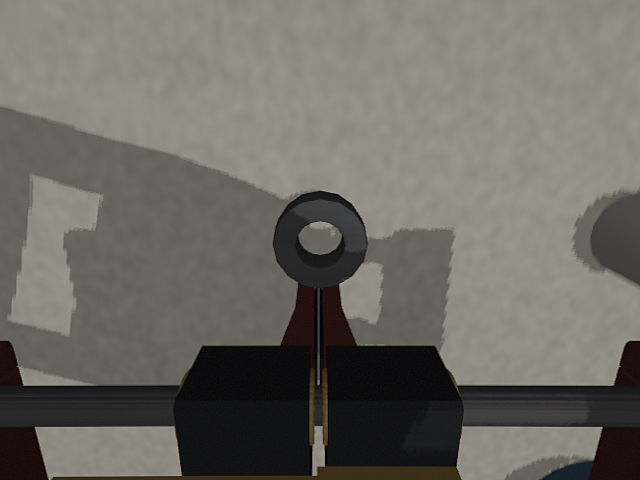

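```bash
python3 -m crank '[[[0,1.8,0],[0,0,0],0],[[0,1.8,0],[0,0,0],0],[[0,1.8,0],[0,0,0],0],[[0,1.8,0],[0,0,0],0],[[0,1.8,0],[0,0,0],0]]'; python3 -m crank '[[[0,1.6,0],[0,0,0],0],[[0,1.6,0],[0,0,0],0],[[0,1.6,0],[0,0,0],0],[[0,1.4,0],[0,0,0],0],[[0,0.8,0],[0,0,0],0]]';  python3 - <<'E'
from workcell import *
import cv2
for n in ["wrist"]:
    cv2.imwrite(f"pics/{n}12.png",get_image(n)["pixels"][:,:,::-1])
E
```

```text
t: 16.1
ee_pos: [565.2, 14.8, 8.7]
orientation: [-0.191, 1.562, 0.191]
ft_force: [-0.2, -1.0, 0.3]
width: 0.3
t: 16.73
ee_pos: [548.5, 82.4, 8.7]
orientation: [-0.191, 1.562, 0.191]
ft_force: [-0.2, -1.1, -0.3]
width: 0.6
```

View pics/wrist12.png

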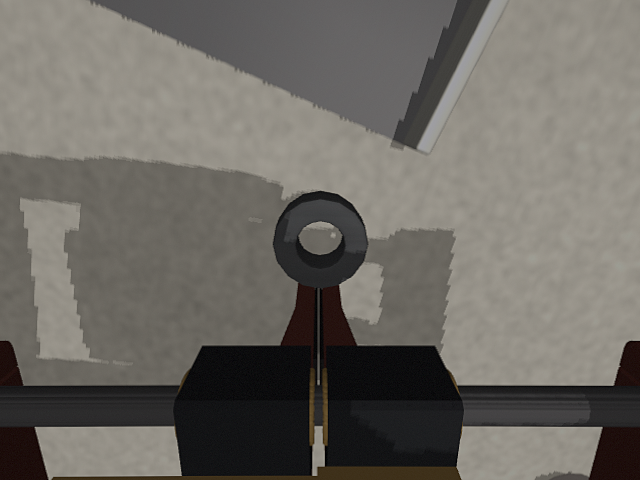

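```bash
python3 -m crank '[[[0,1.4,0],[0,0,0],0],[[0,1.5,0],[0,0,0],0],[[0,1.5,0],[0,0,0],0],[[0,1.5,0],[0,0,0],0],[[0,1.2,0],[0,0,0],0]]'; python3 -m crank '[[[0,1.2,0],[0,0,0],0],[[0,0.9,0],[0,0,0],0],[[0,0.6,0],[0,0,0],0],[[0,0.4,0],[0,0,0],0],[[0,0,0],[0,0,0],0]]';  python3 - <<'E'
from workcell import *
import cv2
for n in ["wrist"]:
    cv2.imwrite(f"pics/{n}13.png",get_image(n)["pixels"][:,:,::-1])
E
```

```text
t: 17.4
ee_pos: [531.3, 151.5, 8.7]
orientation: [-0.191, 1.562, 0.191]
ft_force: [-0.2, 0.2, -0.1]
width: 0.6
t: 18.02
ee_pos: [524.2, 180.6, 8.7]
orientation: [-0.191, 1.562, 0.191]
ft_force: [0.4, -0.2, 0.5]
width: 0.3
```

View pics/wrist13.png

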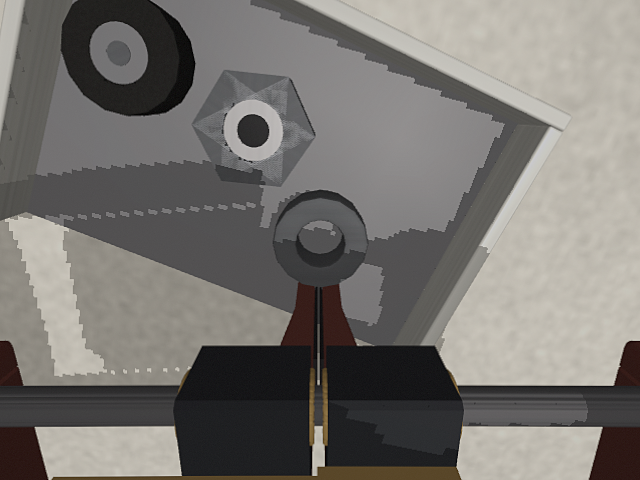

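The collar (320,238) has crossed the mouth line and isn't touching the nut. I draw back, lift, move away and verify.

```bash
python3 -m crank '[[[0,-1,0],[0,0,0],0],[[0,-2,0],[0,0,0],0],[[-5,0,0],[0,0,0],0],[[-5,-2,0],[0,0,0],0],[[-5,-3,0],[0,0,0],0]]'; python3 -m crank '[[[0,-5,0],[0,0,0],0],[[0,-5,0],[0,0,0],0],[[0,0,0],[0,0,0],0],[[0,0,0],[0,0,0],0],[[0,0,0],[0,0,0],0]]';  python3 - <<'E'
from workcell import *
from h import *
for n in ["wrist","side","scene"]:
    im=get_image(n);cv2.imwrite(f"pics/{n}14.png",im["pixels"][:,:,::-1])
    T=np.array([485.8,232.1]);c,s=np.cos(-.175),np.sin(-.175)
    p=[proj(im,(T[0]+c*x-s*y,T[1]+s*x+c*y,0))[0] for x,y in [(-90,-60),(90,-60),(90,60),(-90,60)]]
    k=8 if n!="wrist" else 2
    u0,v0=(340,150) if n=="scene" else (198,135) if n=="side" else (0,0)
    print(n,[((q[0]-u0+.5)*k if n!="wrist" else q[0],(q[1]-v0+.5)*k if n!="wrist" else q[1]) for q in p])
    if n!="wrist":
        cv2.imwrite(f"pics/{n}14c.png",cv2.resize(im["pixels"][v0:v0+65,u0:u0+100,::-1],None,fx=8,fy=8,interpolation=cv2.INTER_CUBIC))
E
```

```text
t: 18.7
ee_pos: [543.4, 101.1, 160.1]
orientation: [-0.191, 1.563, 0.191]
ft_force: [-0.0, 0.3, -0.4]
width: 0.6
t: 19.32
ee_pos: [567.0, 6.3, 158.5]
orientation: [-0.191, 1.563, 0.191]
ft_force: [0.1, 0.2, -0.7]
width: 0.5
wrist [(np.float64(121.43729651222333), np.float64(-106.97203335451513)), (np.float64(363.34123151496937), np.float64(17.26103008226113)), (np.float64(446.17630830275243), np.float64(-176.8047999734439)), (np.float64(175.19750000221558), np.float64(-341.28602133785506))]
side [(np.float64(88.12088714918627), np.float64(489.7298433864712)), (np.float64(751.4910328177716), np.float64(423.62166521780637)), (np.float64(702.3442269106799), np.float64(159.45364863682266)), (np.float64(78.73807349700337), np.float64(218.1354376365548))]
scene [(np.float64(62.00883317209764), np.float64(211.14232240437786)), (np.float64(435.4442896959026), np.float64(460.03593387789374)), (np.float64(699.51363708608), np.float64(336.162546204514)), (np.float64(322.2808805566833), np.float64(108.57401076996575))]
```

View pics/side14c.png

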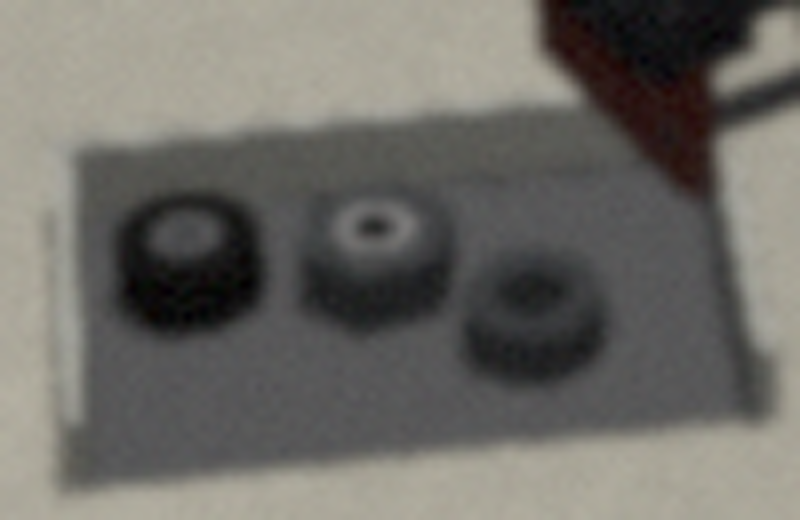

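View pics/scene14.png

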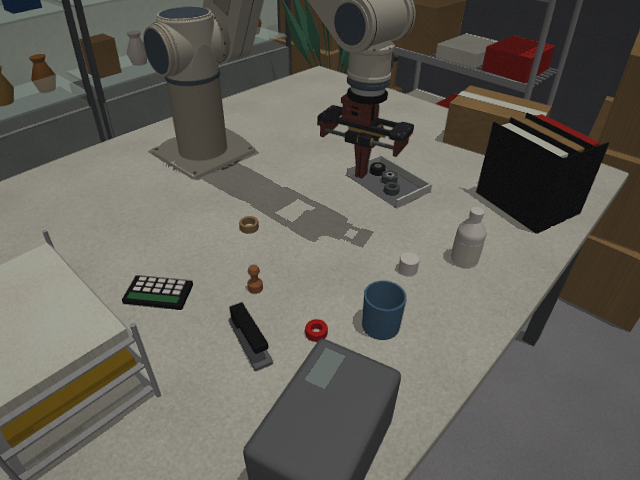

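View pics/scene14c.png

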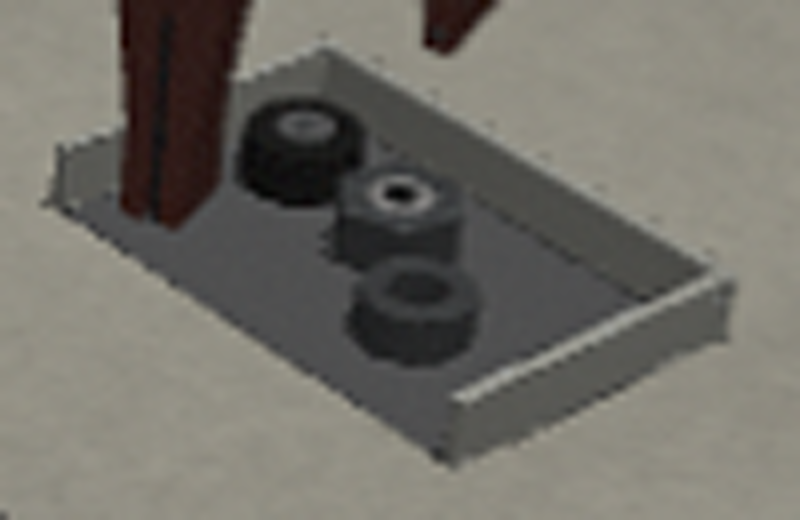

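View pics/side14.png

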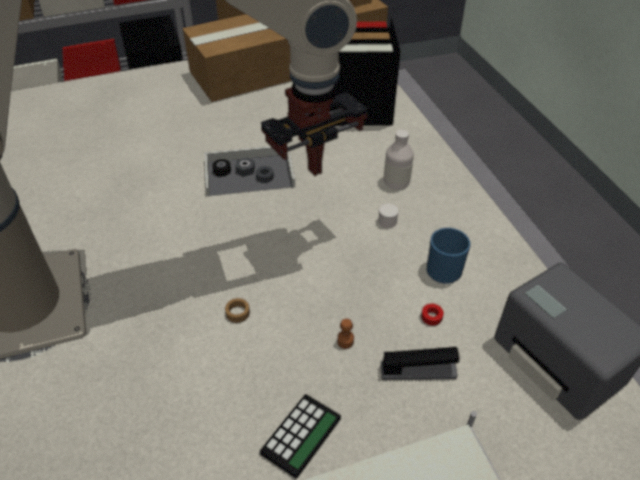

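Both pictures show the wheel, nut and collar well inside the tray, for example at side px (221,167), (245,167) and (265,173). Every bystander is at its original pixel and the hand is high and clear. I hand the job in.

```bash
python3 -c "
from workcell import *
print(close_job())"
```

```text
the job is handed in; nothing more can be done
None
```

The wheel, nut and collar are all in the tray. I swept each in with the closed fingers in one pass from behind, in that order. The nut and collar had each drifted a few millimetres off the fingers' centre, so I recentred once on each before continuing.

- **In the tray:** The last scene and side pictures show all three parts wholly inside, off the walls and past the mouth line. The collar is nearest the mouth, with an estimated 13 to 28 mm to spare.
- **Bystanders:** The stamp, tape, pot, stapler, pump, mug, calculator and red ring are at the same pixels as at the start.
- **Hand:** It finished about 160 mm up and well back from the tray. Every force reading was about 1.5 N or less per axis, and the job took about 19.5 s.
- **Disagreements:** The two cameras put the collar about 5 mm apart at the start, so I lined up on it with the wrist view. The tray fit left errors of up to about 2.5 pixels. No check failed.

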